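# Send the inspection camera to its marked stop

## Task

Press down the sprung release plate in the middle of the camera stage to free its brake and, keeping it pressed, push the stage along its rail until it is fully up against the marked stop, the block that carries the pointed post (not the plain one at the other end). Then let go, so that the plate springs back up and the brake holds the stage there. Use the fingertips only: do not force the stage along with its brake on, and do not lift or knock aside the small parts standing round the rail.

Things in the scene. Friction and masses are not known exactly. Their poses are not given: they have to be found in the camera images.
- stage_pad (a point): centre of the top of the unpressed release plate in the middle of the aluminium camera stage (84 mm long, 70 mm wide), 46 mm above the bench; moves with the stage, not with the plate. y axis: along the rail; x: across it, away from the robot, towards a black camera fixed to the stage (42 to 99 mm from this point, top 17 mm above the plate); z up
- stage (a joint): position of the stage along the rail, m, 0 at the rail's middle, growing along the y axis of stage_pad; free travel with a drag of 1 to 2 N while the plate is pressed, held by a brake of about 20 N otherwise
- release_plate (a joint): dark ribbed plate, 58 mm along the rail, 50 mm across, between two end lips (inner faces 32 mm from stage_pad along the rail, 10 mm thick, 10 mm above the plate). Value: metres pressed down, about 0 up (brake holds), 0.006 fully down. Gives against a spring; brake wholly free from 0.003 (about 9 N) on, fully down at 11 N
- stop_marked: the marked stop: aluminium block clamped over the rail, 30 mm along the rail, 70 mm across, top 49 mm above the bench, with an upright pointed post like an arrowhead on top (tip 85 mm above the bench). Origin at bench height below its centre; y axis along the rail. It stands at either end of the rail. The stage touches it when stage_pad is 57 mm from it horizontally
- stop_plain: the plain stop at the other end: same block with only a low flat disc (4 mm) on top
- rail: the rail with its grey foot plate, 340 mm long (y axis) and 100 mm wide, fixed to the bench; origin at bench height in its middle
- hub_puck_mid (a point): centre of a loose turned hub, 48 mm wide, 26 mm high, beyond the rail; to be left alone
- bearing_6202_mid (a point): centre of a larger loose ball bearing, 35 mm wide, 11 mm high, beyond the rail; to be left alone
- bearing_608_mid (a point): centre of a small loose ball bearing, 22 mm wide, 7 mm high, on the robot's side of the rail; to be left alone
- steel_pin_mid (a point): centre of a loose upright steel gauge pin, 15 mm wide, 47 mm high, on the robot's side of the rail; to be left alone

How it is judged:
By the outcome, as a careful person would: the job done as asked, in the order asked, and still so for the second after the job is handed in, with the robot touching nothing.
It also fails if it takes over 32 s, if anything falls off the work surface, if the arm or the gripper's body presses on something with over 40 N, if the wrist force passes 120 N, or if a joint passes its speed limit or range.

## Robot

A 6-joint arm with a two-finger parallel gripper is mounted at the origin on a cart in front of the work surface, level with it; the furniture and walls round the work are solid. World frame = base frame: x ahead of the robot, y to its left, z up, the work surface at z = 0. Lengths are in m, angles in degrees, forces in N, time in s.
With the tool pointing down it reaches from about 0.325 to 0.9 m from the base axis. Payload 6.1 kg.
Tool frame: the origin (TCP) lies at the very end of the fingers, on their centre line; the grasp point (between the pads) lies 19 mm behind it; z points along the fingers, y is the line along which they close (so a half turn about z gives the same grasp; the last joint's range is limited). The gripper opens to 87 mm and grips with 3 to 60 N. Pads are 19 mm wide; open, the fingers measure 117 mm over their backs; the gripper's body (75 mm by 190 mm) begins 51 mm behind the grasp point.
Start: joints at [65.082, 12.628, 87.462, -0, 79.91, -7.225], TCP at [0.19, 0.595, 0.223] pointing down, gripper open.
Joint ranges: [-170.65, 170.65], [-52.31, 119.04], [5.05, 147.46], [-71.25, 251.25], [11.57, 151.72], [-153.62, 153.62]. Speed limits (degrees/s): [147.25, 147.25, 172.46, 180, 180, 180].

## Interface

Orientations are given as [roll, pitch, yaw] about the fixed x, y, z axes, in that order (R = Rz(yaw) Ry(pitch) Rx(roll)).
In Python, from station import readout, optics, ticket gives the robot as it stands. The module is installed in compiled form; this text tells all that it offers.
- The arm moves only by the shell command python3 -m crank 'ROWS' [FORCE]. ROWS is JSON, a list of rows, each an object of numbers: "x", "y", "z": the shift along the tool's x, y, z as a fraction of full scale; "wx", "wy", "wz": the turn, a rotation vector about the tool's x, y, z as a fraction of full scale; "claw": the opening, from -1 (shut) to 1 (fully open). In form: [{"x": .., "y": .., "z": .., "wx": .., "wy": .., "wz": .., "claw": ..}, ...]. A call has 1 to 5 rows; each row is the pose to reach, as a shift and turn from the pose commanded when the call began, along the tool's axes at that moment; what a row does not reach only later rows make up. Full scale, the value 1, is 0.4 m for a shift and 1.5 rad for a turn. A row lasts 1/10 s, in which the tool goes at most 50 mm and 8.59 degrees, less where a joint would pass 70% of its speed; a pose out of reach is approached as far as the arm can. A call with a number of a shift or a turn outside -1 to 1 is refused whole. A call with a gripper value outside its range is refused whole. The fingers move at their own pace and stop on an object; FORCE is the grip in N (left out, the last holds). Time passes only in rows, so rows that repeat a pose let the fingers close. It gives the time, the measured TCP pose, the force, the opening and the grip force at its end, in the units of the state.
- readout.read_state(): the state, without advancing time (a new reading comes with each control period).
- optics.get_image(name): name is "scene" or "side" or "wrist"; returns the picture (384x512x3 uint8, blue, green, red); there is no depth.
- optics.get_calibration(name): a dict with "fx", "fy", "cx", "cy" (pixels), "rvec" (rotation vector, rad) and "tvec" (3), from world to camera coordinates, as OpenCV has them; the wrist camera has in their place "T_tool_cam" (4x4, takes a point from camera to tool coordinates, whose origin is the TCP and whose axes are the flange's). Camera axes: x right, y down, z forward; pixel columns grow to the right and rows downward; lengths in m; the calibration is good to about 2 mm. The wrist camera is an equidistant fisheye: a pixel r from the principal point sees the ray r / f radians off the axis. A picture is of the moment at which its call begins: read the wrist's pose just before it. get_calibration takes no time and is no camera call.
- ticket.hand_in(): hands the job in; it is judged then, once.
Trained networks look in the newest picture that a camera, given by its name, has taken for a name from the list of things; names that differ only in an ending like _2 or _b are one class to them, and where a whole thing is asked for, a point or a joint stands for the part that bears it (a point fixed in the world has none). Each returns a list of dicts, best first, with "score" (0 to 1); they miss things now and then, are a little off and sometimes report something else, mostly with a low value. They report only what shows in the picture. A call takes as long as a camera call.
- optics.spot_in(camera, thing): "bbox" ([left, top, right, bottom] in pixels, round what is visible of it).
The state is a dict: "t": time; "qpos": joint angles; "joint_vel": joint speeds; "joint_efforts": joint torques, N m; "position": TCP position; "ee_rot": TCP orientation; "contact_force": force on the tool from outside, world axes, zero at the start; "ft_torque": the same for the moment, N m; "width": finger opening in m; "grip_force": force on a finger pad.
Only numpy, scipy, OpenCV 4.12 (cv2) and the standard library are available. Lean on these libraries where they do the work, as an engineer would, in place of code of your own. Each camera call takes 0.05 s, during which the arm holds its last target. There are 200 camera calls.

## Working session

There is one attempt and no reset: what is moved stays moved. The work goes in short steps, Python scripts to look and compute and a shell command to move; the robot and the scene stay as the last step left them, time stands still between calls to the robot, and variables do not carry over. Pictures are saved under pics/ and viewed, at most 10 in all, crops included, and the job is handed in when it is done.

```bash
mkdir -p pics; python3 - <<'E'
from station import readout, optics
import cv2, numpy as np
s=readout.read_state(); print({k:np.round(v,3).tolist() for k,v in s.items()})
a=optics.get_image("scene"); b=optics.get_image("side")
cv2.imwrite("pics/scene.png",a); cv2.imwrite("pics/side.png",b)
for c in("scene","side"):
    print(c,{k:np.round(v,4).tolist() for k,v in optics.get_calibration(c).items()})
    for n in("stage_pad","stop_marked","stop_plain","rail","release_plate"):
        print(n,[(np.round(d["bbox"]).tolist(),round(d["score"],2)) for d in optics.spot_in(c,n)[:2]])
E
```

```text
{'t': 0.0, 'qpos': [65.083, 12.675, 87.523, -0.0, 79.909, -7.225], 'joint_vel': [0.021, -0.061, 0.047, -0.046, -0.036, -0.075], 'joint_efforts': [-0.001, -49.46, -38.738, 0.07, 0.057, -0.0], 'position': [0.19, 0.595, 0.221], 'ee_rot': [-179.894, -0.013, 162.308], 'contact_force': [-0.618, -0.206, 0.135], 'ft_torque': [0.005, 0.029, -0.039], 'grip_force': 0.0, 'width': 0.087}
scene {'fx': 408.1301, 'fy': 408.1301, 'cx': 262.3698, 'cy': 192.7125, 'rvec': [0.8467, -2.6109, 1.0347], 'tvec': [0.574, 0.2002, 0.7614]}
stage_pad [([255.0, 192.0, 320.0, 231.0], 0.92)]
stop_marked [([286.0, 238.0, 328.0, 268.0], 0.95), ([277.0, 151.0, 309.0, 177.0], 0.58)]
stop_plain [([277.0, 152.0, 308.0, 172.0], 0.9)]
rail [([249.0, 164.0, 336.0, 285.0], 0.97)]
release_plate [([292.0, 200.0, 311.0, 220.0], 0.6)]
side {'fx': 482.9101, 'fy': 482.9101, 'cx': 252.5593, 'cy': 189.1297, 'rvec': [1.973, -0.5273, 0.3067], 'tvec': [-0.4224, 0.2572, 0.6025]}
stage_pad [([196.0, 186.0, 250.0, 245.0], 0.8)]
stop_marked [([167.0, 191.0, 192.0, 231.0], 0.71)]
stop_plain [([292.0, 219.0, 321.0, 261.0], 0.94)]
rail [([145.0, 188.0, 329.0, 270.0], 0.62)]
release_plate [([208.0, 209.0, 243.0, 226.0], 0.94), ([292.0, 217.0, 324.0, 262.0], 0.54)]
```

```bash
python3 - <<'E'
import cv2,numpy as np
a=cv2.imread("pics/scene.png")[130:310,190:400]; b=cv2.imread("pics/side.png")[160:300,110:370]
cv2.imwrite("pics/c1.png",cv2.resize(a,(700,600),interpolation=cv2.INTER_CUBIC)); cv2.imwrite("pics/c2.png",cv2.resize(b,(780,420),interpolation=cv2.INTER_CUBIC))
E
```

```text
(no output)
```

View pics/c1.png

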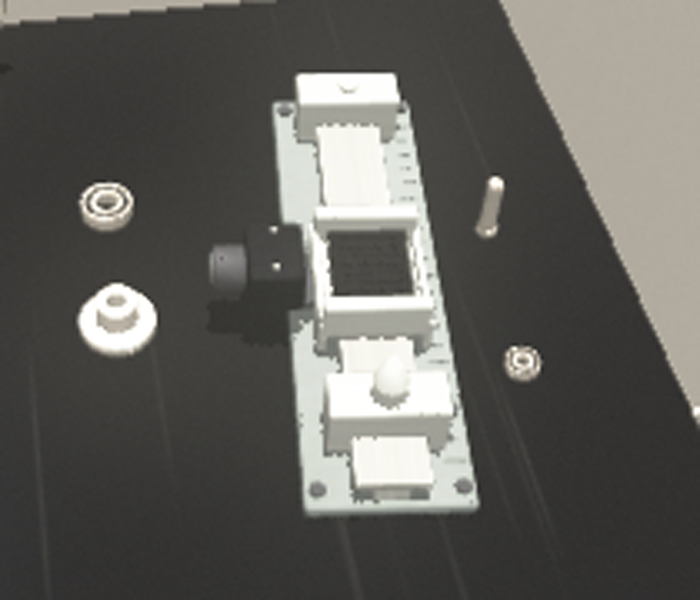

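View pics/c2.png

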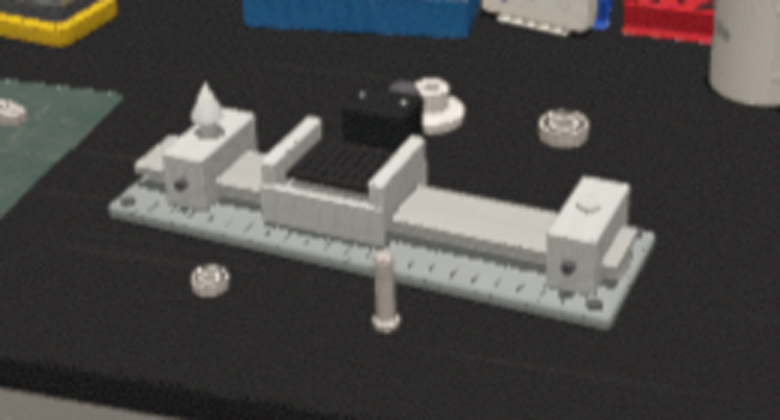

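The scene crop shows the marked stop (post tip about full-image px (308,237)), the plate centre (301,209) and the plain disc (294,156). In the side view they are at (179,188), (222,215) and (307,229). The gap from the stage to the marked stop is small. Next I triangulate these points.

```bash
cat > h.py <<'E'
import cv2,numpy as np
from station import readout, optics
def ray(c,p):
    k=optics.get_calibration(c); R=cv2.Rodrigues(np.array(k["rvec"],float))[0]; t=np.array(k["tvec"],float).ravel()
    d=R.T@np.array([(p[0]-k["cx"])/k["fx"],(p[1]-k["cy"])/k["fy"],1]); return -R.T@t,d
def onz(c,p,z):
    o,d=ray(c,p); return o+d*(z-o[2])/d[2]
def tri(p,q):
    A=[];b=[]
    for c,x in(("scene",p),("side",q)):
        o,d=ray(c,x); d/=np.linalg.norm(d); M=np.eye(3)-np.outer(d,d); A.append(M); b.append(M@o)
    return np.linalg.lstsq(np.vstack(A),np.hstack(b),rcond=None)[0]
E
python3 - <<'E'
from h import *
S=lambda u,v:(u/3.3333+190-.35,v/3.3333+130-.35)
D=lambda u,v:(u/3+110-.33,v/3+160-.33)
for n,p,q,z in(("tip",S(393,358),D(206,84),.085),("plate",S(370,264),D(341,165),.046),("disc",S(348,87),D(590,207),.053),("pin top",S(495,180),D(383,252),.047),("cam top",S(275,248),D(383,100),.063)):
    print(n,tri(p,q).round(4),onz("scene",p,z).round(4),onz("side",q,z).round(4))
E
```

```text
tip [0.4465 0.2227 0.0819] [0.4454 0.2249 0.085 ] [0.4445 0.2167 0.085 ]
plate [0.5049 0.1439 0.0445] [0.5065 0.1441 0.046 ] [0.5013 0.1402 0.046 ]
disc [0.6042 0.0161 0.0477] [0.6017 0.0211 0.053 ] [0.5987 0.0088 0.053 ]
pin top [0.4771 0.0356 0.0477] [0.4784 0.0344 0.047 ] [0.4764 0.0362 0.047 ]
cam top [0.5532 0.1801 0.0615] [0.5533 0.1809 0.063 ] [0.5509 0.1768 0.063 ]
```

```bash
cat >> h.py <<'E'
from scipy.spatial.transform import Rotation as Ro
def go(xyz,yaw=None):
    s=readout.read_state(); R=Ro.from_euler("xyz",s["ee_rot"],degrees=True); d=np.array(xyz)-s["position"]
    print("shift",(R.inv().apply(d)/.4).round(4),"mm",(1e3*d).round(1))
    if yaw is not None: print("turn",((R.inv()*Ro.from_euler("xyz",[180,0,yaw],degrees=True)).as_rotvec()/1.5).round(4))
E
python3 -c "
from h import *
go((.504,.143,.15),127.5)"
```

```text
shift [-1.0917 -0.839   0.1814] mm [ 314.  -452.4  -72.6]
turn [0.    0.    0.405]
```

```bash
python3 -m crank '[{"x":-0.48,"y":-0.37,"z":0,"wz":0.2,"claw":-1},{"x":-0.48,"y":-0.37,"z":0,"wz":0.2,"claw":-1},{"x":-0.48,"y":-0.37,"z":0,"wz":0.2,"claw":-1},{"x":-0.48,"y":-0.37,"z":0,"wz":0.2,"claw":-1},{"x":-0.48,"y":-0.37,"z":0,"wz":0.2,"claw":-1}]' 20; python3 -c "
from h import *
go((.504,.143,.15),127.5)"
```

```text
shift [-1.0917 -0.839   0.1814] mm [ 314.  -452.4  -72.6]
turn [0.    0.    0.405]invalid input at $[0]: expected keys x, y, z, wx, wy, wz, claw
```

All seven keys are needed in each row.

```bash
python3 -m crank '[{"x":-0.48,"y":-0.37,"z":0,"wx":0,"wy":0,"wz":0.2,"claw":-1},{"x":-0.48,"y":-0.37,"z":0,"wx":0,"wy":0,"wz":0.2,"claw":-1},{"x":-0.48,"y":-0.37,"z":0,"wx":0,"wy":0,"wz":0.2,"claw":-1},{"x":-0.48,"y":-0.37,"z":0,"wx":0,"wy":0,"wz":0.2,"claw":-1},{"x":-0.48,"y":-0.37,"z":0,"wx":0,"wy":0,"wz":0.2,"claw":-1}]' 20; python3 -c "
from h import *
go((.504,.143,.15),127.5)"
```

```text
t: 1.1
position: [0.3289, 0.3941, 0.2228]
ee_rot: [180.0, 0.0, 145.1]
contact_force: [1.6, -0.0, -0.9]
width: 0.0552
grip_force: 0.0
shift [-0.7181 -0.2646  0.1822] mm [ 175.1 -251.1  -72.8]
turn [0.0004 0.0003 0.2048]
```

```bash
python3 -m crank '[{"x":-0.5,"y":-0.185,"z":0.06,"wx":0,"wy":0,"wz":0.205,"claw":-1},{"x":-0.5,"y":-0.185,"z":0.06,"wx":0,"wy":0,"wz":0.205,"claw":-1},{"x":-0.5,"y":-0.185,"z":0.06,"wx":0,"wy":0,"wz":0.205,"claw":-1},{"x":-0.5,"y":-0.185,"z":0.06,"wx":0,"wy":0,"wz":0.205,"claw":-1},{"x":-0.5,"y":-0.185,"z":0.06,"wx":0,"wy":0,"wz":0.205,"claw":-1}]' 20; python3 - <<'E'
from h import *
go((.504,.143,.15),127.5)
s=readout.read_state(); im=optics.get_image("wrist"); k=optics.get_calibration("wrist"); print(k, s["position"],s["ee_rot"])
np.savez("w1.npz",p=s["position"],e=s["ee_rot"]); cv2.imwrite("pics/w1.png",im)
cv2.imwrite("pics/w1b.png",cv2.resize(im,(800,600)))
for n in("release_plate","stop_marked","stop_plain"): print(n,[(np.round(d["bbox"],1).tolist(),round(d["score"],2)) for d in optics.spot_in("wrist",n)[:2]])
E
```

```text
t: 1.6
position: [0.4515, 0.2173, 0.1982]
ee_rot: [-180.0, 0.1, 127.3]
contact_force: [-1.1, 0.2, -0.1]
width: 0.0149
grip_force: 0.0
shift [-0.227  -0.008   0.1209] mm [ 52.5 -74.3 -48.2]
turn [-0.0003  0.0009 -0.0027]
{'fx': 297.3186396354542, 'fy': 297.3186396354542, 'cx': 257.8697220039026, 'cy': 189.80938327596215, 'T_tool_cam': array([[ 9.22586916e-05, -9.61477543e-01, -2.74883478e-01,
         7.49380844e-02],
       [ 9.99999564e-01,  3.44101636e-04, -8.67958110e-04,
         3.63920713e-05],
       [ 9.29110085e-04, -2.74883278e-01,  9.61477155e-01,
        -1.62323607e-01],
       [ 0.00000000e+00,  0.00000000e+00,  0.00000000e+00,
         1.00000000e+00]])} [0.45153597 0.21727757 0.19823085] [-1.79977710e+02  8.09611835e-02  1.27266743e+02]
release_plate [([246.5, 229.6, 273.2, 254.6], 0.79)]
stop_marked [([222.8, 151.5, 287.7, 184.5], 0.79)]
stop_plain []
```

View pics/w1b.png

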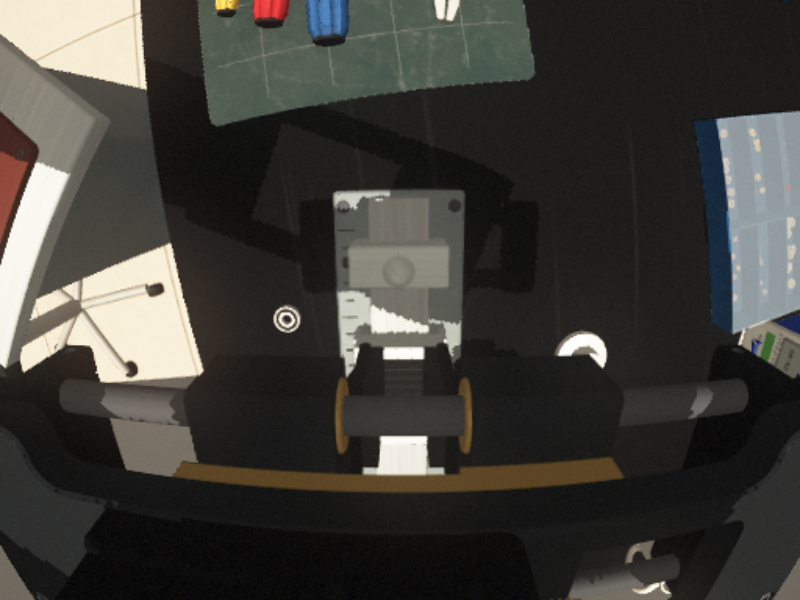

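The wrist view is nearly rail-aligned. The marked stop spans columns 349–449, with its near top edge at about row 287. The stage's marked-side lip is at rows 325–347. The small bearing is at left (287,318) and the hub at right (582,350).

```bash
cat >> h.py <<'E'
def wray(px,z,p,e):
    k=optics.get_calibration("wrist"); v=np.array([px[0]-k["cx"],px[1]-k["cy"]]); r=np.linalg.norm(v); th=r/k["fx"]
    d=np.r_[v/r*np.sin(th),np.cos(th)]; T=np.array(k["T_tool_cam"]); R=Ro.from_euler("xyz",e,degrees=True).as_matrix()
    o=R@T[:3,3]+p; d=R@T[:3,:3]@d; return o+d*(z-o[2])/d[2]
E
python3 - <<'E'
from h import *
w=np.load("w1.npz"); f=lambda u,v,z:wray((u/1.5625,v/1.5625),z,w["p"],w["e"]).round(4)
for n,u,v,z in(("near edge L",349,287,.049),("near edge R",449,287,.049),("foot TL",334,192,.008),("foot TR",464,192,.008),("foot L low",345,350,.008),("foot R low",462,350,.008),("lip outer top",400,325,.056)): print(n,f(u,v,z))
E
```

```text
near edge L [0.4259 0.1884 0.049 ]
near edge R [0.4813 0.2306 0.049 ]
foot TL [0.3755 0.2303 0.008 ]
foot TR [0.454  0.2899 0.008 ]
foot L low [0.4568 0.1308 0.008 ]
foot R low [0.5336 0.1893 0.008 ]
lip outer top [0.4696 0.1897 0.056 ]
```

```bash
python3 -m crank '[{"x":-0.227,"y":-0.008,"z":0.12,"wx":0,"wy":0,"wz":0,"claw":-1},{"x":-0.227,"y":-0.008,"z":0.25,"wx":0,"wy":0,"wz":0,"claw":-1},{"x":-0.227,"y":-0.008,"z":0.3,"wx":0,"wy":0,"wz":0,"claw":-1},{"x":-0.227,"y":-0.008,"z":0.3,"wx":0,"wy":0,"wz":0,"claw":-1}]' 20; python3 - <<'E'
from h import *
go((.5045,.1435,.046),127.6)
a=optics.get_image("scene")[130:310,190:400]; b=optics.get_image("side")[140:280,110:370]
c=np.zeros((420,800,3),np.uint8); c[:,:490]=cv2.resize(a,(490,420)); b=b[:,60:170]; c[:,490:800]=cv2.resize(b,(310,420)); cv2.imwrite("pics/above.png",c)
E
```

```text
t: 2.2
position: [0.4982, 0.1468, 0.0731]
ee_rot: [-179.5, -0.3, 127.5]
contact_force: [-1.0, -0.8, -0.8]
width: 0.0004
grip_force: 0.0
shift [-0.0164  0.0081  0.0676] mm [  6.3  -3.3 -27.1]
turn [-0.0056 -0.0032 -0.0009]
```

View pics/above.png

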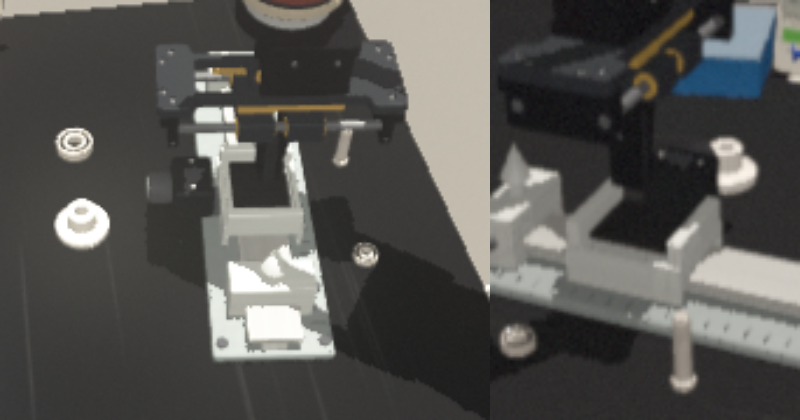

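The closed fingertips hang over the middle of the plate, between the lips. I descend and read the force.

```bash
python3 -m crank '[{"x":-0.012,"y":0.008,"z":0.03,"wx":0,"wy":0,"wz":0,"claw":-1},{"x":-0.012,"y":0.008,"z":0.05,"wx":0,"wy":0,"wz":0,"claw":-1},{"x":-0.012,"y":0.008,"z":0.06,"wx":0,"wy":0,"wz":0,"claw":-1},{"x":-0.012,"y":0.008,"z":0.065,"wx":0,"wy":0,"wz":0,"claw":-1},{"x":-0.012,"y":0.008,"z":0.065,"wx":0,"wy":0,"wz":0,"claw":-1}]' 20; python3 -c "
from h import *
go((.5045,.1435,.040),127.6)"
```

```text
t: 2.8
position: [0.5078, 0.1454, 0.0527]
ee_rot: [180.0, 0.0, 127.5]
contact_force: [-1.1, -0.2, -0.9]
width: 0.0005
grip_force: 0.0
shift [ 0.0012 -0.0094  0.0317] mm [ -3.3  -1.9 -12.7]
turn [ 0.0001  0.     -0.001 ]
```

```bash
python3 -m crank '[{"x":0,"y":-0.009,"z":0.015,"wx":0,"wy":0,"wz":0,"claw":-1},{"x":0,"y":-0.009,"z":0.022,"wx":0,"wy":0,"wz":0,"claw":-1},{"x":0,"y":-0.009,"z":0.027,"wx":0,"wy":0,"wz":0,"claw":-1},{"x":0,"y":-0.009,"z":0.027,"wx":0,"wy":0,"wz":0,"claw":-1}]' 20
```

```text
t: 3.2
position: [0.5052, 0.1428, 0.0424]
ee_rot: [180.0, 0.0, 127.5]
contact_force: [-2.5, -1.5, 8.7]
width: 0.0003
grip_force: 4.1
```

```bash
python3 -m crank '[{"x":0,"y":0,"z":0.004,"wx":0,"wy":0,"wz":0,"claw":-1},{"x":0,"y":0,"z":0.008,"wx":0,"wy":0,"wz":0,"claw":-1},{"x":0,"y":0,"z":0.008,"wx":0,"wy":0,"wz":0,"claw":-1}]' 20
```

```text
t: 3.5
position: [0.5056, 0.1425, 0.0402]
ee_rot: [180.0, 0.1, 127.5]
contact_force: [-4.8, -3.5, 13.9]
width: -0.0001
grip_force: 7.0
```

Fully down. Now I push along the tool's +x, towards the marked stop.

```bash
python3 -m crank '[{"x":0,"y":0,"z":0.004,"wx":0,"wy":0,"wz":0,"claw":-1},{"x":0.01,"y":0,"z":0.004,"wx":0,"wy":0,"wz":0,"claw":-1},{"x":0.02,"y":0,"z":0.004,"wx":0,"wy":0,"wz":0,"claw":-1},{"x":0.035,"y":0,"z":0.004,"wx":0,"wy":0,"wz":0,"claw":-1},{"x":0.05,"y":0,"z":0.004,"wx":0,"wy":0,"wz":0,"claw":-1}]' 20
```

```text
t: 4.0
position: [0.4941, 0.1576, 0.0401]
ee_rot: [180.0, 0.2, 127.5]
contact_force: [-8.9, -7.4, 25.4]
width: 0.0004
grip_force: 12.2
```

```bash
python3 -m crank '[{"x":0.015,"y":0,"z":-0.002,"wx":0,"wy":0,"wz":0,"claw":-1},{"x":0.03,"y":0,"z":-0.002,"wx":0,"wy":0,"wz":0,"claw":-1},{"x":0.04,"y":0,"z":-0.002,"wx":0,"wy":0,"wz":0,"claw":-1},{"x":0.045,"y":0,"z":-0.002,"wx":0,"wy":0,"wz":0,"claw":-1},{"x":0.045,"y":0,"z":-0.002,"wx":0,"wy":0,"wz":0,"claw":-1}]' 20
```

```text
t: 4.5
position: [0.4825, 0.1725, 0.0401]
ee_rot: [-180.0, 0.1, 127.5]
contact_force: [-7.9, -4.3, 20.2]
width: 0.0005
grip_force: 10.1
```

```bash
python3 -m crank '[{"x":0.004,"y":0,"z":0,"wx":0,"wy":0,"wz":0,"claw":-1},{"x":0.008,"y":0,"z":0,"wx":0,"wy":0,"wz":0,"claw":-1},{"x":0.012,"y":0,"z":0,"wx":0,"wy":0,"wz":0,"claw":-1},{"x":0.012,"y":0,"z":0,"wx":0,"wy":0,"wz":0,"claw":-1}]' 20
```

```text
t: 4.9
position: [0.4802, 0.1756, 0.0401]
ee_rot: [-180.0, 0.2, 127.5]
contact_force: [-5.9, -8.5, 19.3]
width: 0.0003
grip_force: 9.5
```

```bash
python3 -m crank '[{"x":0.004,"y":0,"z":0,"wx":0,"wy":0,"wz":0,"claw":-1},{"x":0.008,"y":0,"z":0,"wx":0,"wy":0,"wz":0,"claw":-1},{"x":0.012,"y":0,"z":0,"wx":0,"wy":0,"wz":0,"claw":-1},{"x":0.012,"y":0,"z":0,"wx":0,"wy":0,"wz":0,"claw":-1}]' 20; python3 - <<'E'
from h import *
a=optics.get_image("scene")[130:310,190:400]; b=optics.get_image("side")[160:280,150:290]
cv2.imwrite("pics/push.png",np.hstack([cv2.resize(a,(400,400),interpolation=2),cv2.resize(b,(400,400),interpolation=2)]))
E
```

```text
t: 5.3
position: [0.4792, 0.1796, 0.0402]
ee_rot: [179.8, 0.3, 127.5]
contact_force: [2.7, -6.5, 11.9]
width: 0.0001
grip_force: 5.6
```

View pics/push.png

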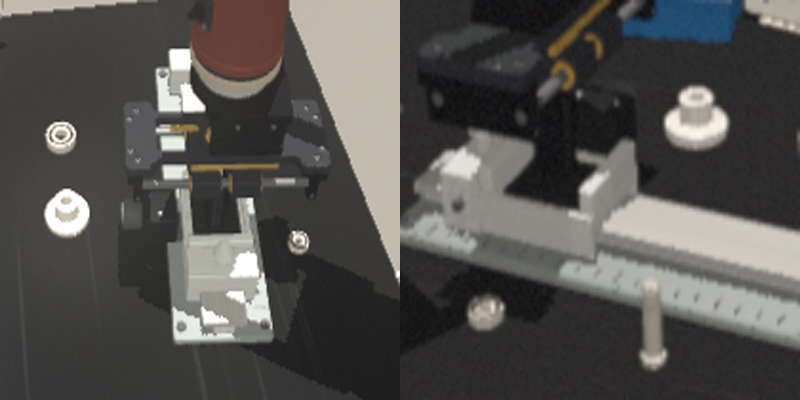

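The stage seems up against the marked stop: no gap shows, and there is about 7 N of resistance along the rail. I confirm with one more firm push.

```bash
python3 -m crank '[{"x":0,"y":0,"z":0.004,"wx":0,"wy":0,"wz":0,"claw":-1},{"x":0.006,"y":0,"z":0.004,"wx":0,"wy":0,"wz":0,"claw":-1},{"x":0.012,"y":0,"z":0.004,"wx":0,"wy":0,"wz":0,"claw":-1},{"x":0.012,"y":0,"z":0.004,"wx":0,"wy":0,"wz":0,"claw":-1}]' 20
```

```text
t: 5.8
position: [0.4783, 0.1831, 0.0401]
ee_rot: [179.6, 0.5, 127.5]
contact_force: [3.6, -8.9, 17.1]
width: 0.0004
grip_force: 8.5
```

About 9 N along the rail with the fingers slipping on the plate, so the stage is hard against the stop. I lift straight up.

```bash
python3 -m crank '[{"x":0,"y":0,"z":-0.012,"wx":0,"wy":0,"wz":0,"claw":-1},{"x":0,"y":0,"z":-0.03,"wx":0,"wy":0,"wz":0,"claw":-1},{"x":0,"y":0,"z":-0.08,"wx":0,"wy":0,"wz":0,"claw":-1},{"x":0,"y":0,"z":-0.2,"wx":0,"wy":0,"wz":0,"claw":-1},{"x":0,"y":0,"z":-0.3,"wx":0,"wy":0,"wz":0,"claw":-1}]' 20;  python3 -m crank '[{"x":-0.2,"y":0,"z":-0.2,"wx":0,"wy":0,"wz":0,"claw":-1},{"x":-0.2,"y":0,"z":-0.2,"wx":0,"wy":0,"wz":0,"claw":-1},{"x":-0.2,"y":0,"z":-0.2,"wx":0,"wy":0,"wz":0,"claw":-1},{"x":-0.2,"y":0,"z":-0.2,"wx":0,"wy":0,"wz":0,"claw":-1}]' 20; python3 - <<'E'
from h import *
a=optics.get_image("scene")[160:300,220:370]; b=optics.get_image("side")[160:280,150:290]
cv2.imwrite("pics/end.png",np.hstack([cv2.resize(a,(400,400),interpolation=2),cv2.resize(b,(400,400),interpolation=2)]))
E
```

```text
t: 6.3
position: [0.472, 0.1843, 0.1569]
ee_rot: [-179.9, -0.1, 127.5]
contact_force: [1.7, -0.4, 0.9]
width: 0.0001
grip_force: 0.0
t: 6.7
position: [0.523, 0.1202, 0.2376]
ee_rot: [179.9, 0.1, 127.4]
contact_force: [-0.3, -0.1, -1.2]
width: 0.0007
grip_force: 0.0
```

View pics/end.png

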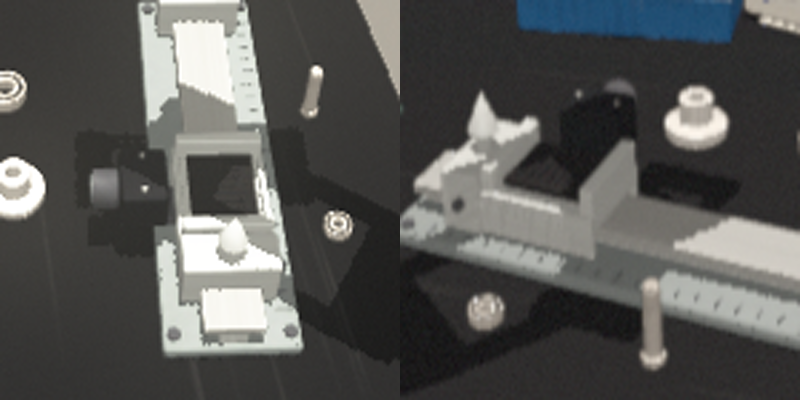

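The stage sits flush against the marked stop (post at (233,238) left, (482,118) right), with no gap in either view. The loose parts still stand where they were, and the arm is clear.

```bash
python3 -c "
from station import ticket
print(ticket.hand_in())"
```

```text
the job is handed in; nothing more can be done
None
```

The stage is pushed fully up against the marked stop, the plate is let go and the arm is clear; the job was handed in at about 7 s on the robot's clock, and no verdict came back.

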